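Open the orange air-line filter holder

TASK

Open the air-line filter holder with the orange cover: press the cover down against its spring, turn it a quarter turn anticlockwise (seen from above) while it is down so that its two ears come free of the steel claws, lift it off, and set it down upright in the middle of the white slab. Leave the blue cover locked on its holder.

Things in the scene. Friction and masses are not known exactly. Their poses are not given: they have to be found in the camera images.
- orange_grip (a point): Centre of the grip bar on the loose orange cover, on its axis. z up. Bar 56 mm along x, 12 thick along y, its top 17 mm above this point, the 80 mm disc's top 17 below. Two ears at disc level reach 50 mm along +x and -x. Underside of its black plug (62 mm across), on which it stands when set down: 46.5 below. Locked: 36.5 above orange_mouth, bar along that point's x. 0.14 kg.
- orange_mouth (a point): Centre of the rim of the orange cover's fixed grey holder, 57 mm above the bench; z up. Claws 43-57 mm from the axis, tops 28 above this. Spring lifts cover, 8 N + 0.25 N/mm. Press 9-12 mm (7 needed, 14 bottoms), hold down, turn anticlockwise from above 80-100 deg (ears clear at 62-138; other way blocked); it then rises to 6 mm over locked height. Lift 40 mm to clear all. Hose tails +-y.
- slab_top (a point): Centre of the top face of the fixed white slab, 90 mm (x axis) by 120 mm (y axis), 14 mm thick, lying on the bench. z up.
- blue_grip (a point): Centre of the grip bar of the blue cover, locked on a second holder; cover and holder are the same as the orange ones but for the cover's colour. To be left alone.

How it is judged:
By the outcome, as a careful person would: the job done as asked, in the order asked, and still so for the second after the job is handed in, with the robot touching nothing.
It also fails if it takes over 46 s, if anything falls off the work surface, if the arm or the gripper's body presses on something with over 40 N, if the wrist force passes 120 N, or if a joint passes its speed limit or range.

ROBOT

A 7-joint arm with a two-finger parallel gripper is mounted at the origin on a cart in front of the work surface, level with it; the furniture and walls round the work are solid. World frame = base frame: x ahead of the robot, y to its left, z up, the work surface at z = 0. Lengths are in m, angles in degrees, forces in N, time in s.
With the tool pointing down it reaches from about 0.425 to 1.025 m from the base axis. Payload 9.4 kg.
Tool frame: the origin (TCP) lies midway between the tips of the shut fingers; the grasp point (between the pads) lies 19 mm behind it; z points along the fingers, y is the line along which they close (so a half turn about z gives the same grasp; the last joint's range is limited). The gripper opens to 85 mm and grips with 20 to 120 N. Pads are 22 mm wide; open, the fingers measure 114 mm over their backs; the gripper's body (76 mm by 85 mm) begins 54 mm behind the grasp point. The pads swing forward as they close: fully open they stand 13 mm farther back than shut.
Start: joints at [71.236, 34.337, -0.143, 91.639, 0.103, 54.024, -4.572], TCP at [0.18, -0.702, 0.231] pointing down, gripper open.
Joint ranges: [-147.43, 147.43], [-19.82, 112.94], [-74.19, 73.91], [6.32, 146.72], [-59.91, 239.91], [6.04, 106.73], [-150.56, 150.56]. Speed limits (degrees/s): [127.2, 127.2, 172.46, 172.46, 180, 180, 180].

INTERFACE

Orientations are given as [roll, pitch, yaw] about the fixed x, y, z axes, in that order (R = Rz(yaw) Ry(pitch) Rx(roll)).
In Python, from bench import bot gives the robot as it stands.
- The arm moves only by the tool play_rows, never from a script. Its argument "commands" is a list of rows, each an object of numbers: "claw": the closure, from 0 (fully open) to 1 (shut); "dx", "dy", "dz": the shift along the tool's x, y, z each as a share of 0.2 m, from -1 to 1; "ax", "ay", "az": the turn, a rotation vector about the tool's x, y, z each as a share of 120 degrees, from -1 to 1. A call has 1 to 10 rows; each row is the pose to reach, as a shift and turn from the pose commanded when the call began, along the tool's axes at that moment; what a row does not reach only later rows make up. A row lasts 1/12 s, in which the tool goes at most 41.7 mm and 7.16 degrees, less where a joint would pass 70% of its speed; a pose out of reach is approached as far as the arm can. A call with a number of a shift or a turn outside -1 to 1 is refused whole. A call with a gripper value outside its range is refused whole. The fingers move at their own pace and stop on an object; the grip force is fixed at half the most. Time passes only in rows, so rows that repeat a pose let the fingers close. It gives the time, the measured TCP pose, the force, the opening and the grip force at its end, in the units of the state.
- bot.read_state(): the state, without advancing time (a new reading comes with each control period).
- bot.snapshot(name): name is "side" or "top" or "wrist"; returns the picture (480x640x3 uint8, red, green, blue); there is no depth.
- bot.camera_model(name): a dict with "fx", "fy", "cx", "cy" (pixels), "eye" and "orientation" of the camera in the world; the wrist camera has in their place "tool_from_camera" (4x4, takes a point from camera to tool coordinates, whose origin is the TCP and whose axes are the flange's). Camera axes: x right, y up, looking along -z (the intrinsics and any distortion apply to the point x, -y, -z); pixel columns grow to the right and rows downward; lengths in m; the calibration is good to about 2 mm. A picture is of the moment at which its call begins: read the wrist's pose just before it. camera_model takes no time and is no camera call.
- bot.job_done(): hands the job in; it is judged then, once.
Trained networks look in the newest picture that a camera, given by its name, has taken for a name from the list of things; names that differ only in an ending like _2 or _b are one class to them, and where a whole thing is asked for, a point or a joint stands for the part that bears it (a point fixed in the world has none). Each returns a list of dicts, best first, with "p" (0 to 1); they miss things now and then, are a little off and sometimes report something else, mostly with a low value. They report only what shows in the picture. A call takes as long as a camera call.
- bot.search_frame(label, camera): "box" ([left, top, right, bottom] in pixels, round what is visible of it).
- bot.spot_point(label, camera): "pixel" ([column, row] in pixels: a listed point, or the origin of a listed thing).
The state is a dict: "clock": time; "joint_positions": joint angles; "qvel": joint speeds; "tau": joint torques, N m; "tcp_pos": TCP position; "eef_rot": TCP orientation; "force": force on the tool from outside, world axes, zero at the start; "ft_torque": the same for the moment, N m; "finger_gap": finger opening in m; "grip_force": force on a finger pad.
Only numpy, scipy, OpenCV 4.12 (cv2) and the standard library are available. Lean on these libraries where they do the work, as an engineer would, in place of code of your own. Each camera call takes 0.05 s, during which the arm holds its last target. There are 200 camera calls.

## Working session

There is one attempt and no reset: what is moved stays moved. The work goes in short steps, Python scripts to look and compute and a tool call to move; the robot and the scene stay as the last step left them, time stands still between calls to the robot, and variables do not carry over. Pictures are saved under pics/ and viewed, at most 10 in all, crops included, and the job is handed in when it is done.

Besides the shell and the picture viewer there is one more tool, called after "Emit:" as name([rows], argument=value, ...), one row to a line, values as JSON. play_rows: Moves the arm, as the interface text tells. Shift numbers are shares of 0.2 m and turn numbers shares of 120 degrees, none past 1 either way. Its arguments: {"type":"object","properties":{"commands":{"type":"array"}},"required":["commands"]}

```bash
mkdir -p pics
cat > h.py <<'E'
from bench import bot
import numpy as np, cv2
from scipy.spatial.transform import Rotation as R
E
python3 - <<'E'
from h import *
s=bot.read_state(); print(s)
for n in("side","top","wrist"):
    im=bot.snapshot(n); cv2.imwrite(f"pics/{n}0.png",im[:,:,::-1]); print(n,bot.camera_model(n))
    for l in("orange_grip","orange_mouth","slab_top","blue_grip"):
        print(l,bot.spot_point(l,n)[:2])
E
```

```text
{'clock': 0.0, 'joint_positions': array([71.23519625, 34.38728595, -0.14567482, 91.68266813,  0.10379013,
       54.02649928, -4.57177243]), 'qvel': array([ 0.00466348, -0.08726877, -0.02931989, -0.13046957, -0.0288031 ,
       -0.04769596,  0.02752821]), 'tau': array([ 4.46700487e-04, -7.76452804e+01,  1.56492636e+00, -2.58010876e+01,
        1.22935436e-02,  8.89248069e-03, -2.41729589e-05]), 'tcp_pos': array([ 0.17978684, -0.70183036,  0.23037126]), 'eef_rot': array([-1.79904111e+02,  9.29144995e-03,  1.43743630e+01]), 'force': array([-0.31078697, -0.65418012, -0.49758898]), 'ft_torque': array([ 0.0073746 ,  0.00838123, -0.08244095]), 'grip_force': 0.0, 'finger_gap': 0.08501206516157513}
side {'fx': 600.4746202466906, 'fy': 600.4746202466906, 'cx': 329.2714341128248, 'cy': 237.33189215884727, 'eye': array([0.43503181, 0.95430906, 0.89692985]), 'orientation': array([  52.7978915 ,    1.05438892, -176.51377406])}
orange_grip [{'pixel': [334.4, 314.8], 'p': 0.85}]
orange_mouth [{'pixel': [330.6, 323.1], 'p': 0.94}]
slab_top [{'pixel': [358.6, 196.5], 'p': 0.55}]
blue_grip [{'pixel': 
[... 280 characters left out ...]
3.9, 238.8], 'p': 0.63}]
orange_mouth [{'pixel': [207.0, 239.4], 'p': 0.87}]
slab_top [{'pixel': [431.3, 269.3], 'p': 0.79}]
blue_grip [{'pixel': [330.8, 237.3], 'p': 0.78}]
wrist {'fx': 364.38889587020844, 'fy': 364.38889587020844, 'cx': 320.8556057741057, 'cy': 234.2846937715423, 'tool_from_camera': array([[ 4.28296922e-04,  9.58714566e-01,  2.84369826e-01,
         7.18801932e-02],
       [ 9.99999842e-01, -5.14470632e-04,  2.28342210e-04,
         1.30844246e-04],
       [ 3.65214927e-04,  2.84369683e-01, -9.58714634e-01,
        -1.43254131e-01],
       [ 0.00000000e+00,  0.00000000e+00,  0.00000000e+00,
         1.00000000e+00]])}
orange_grip []
orange_mouth []
slab_top []
blue_grip []
```

View pics/top0.png

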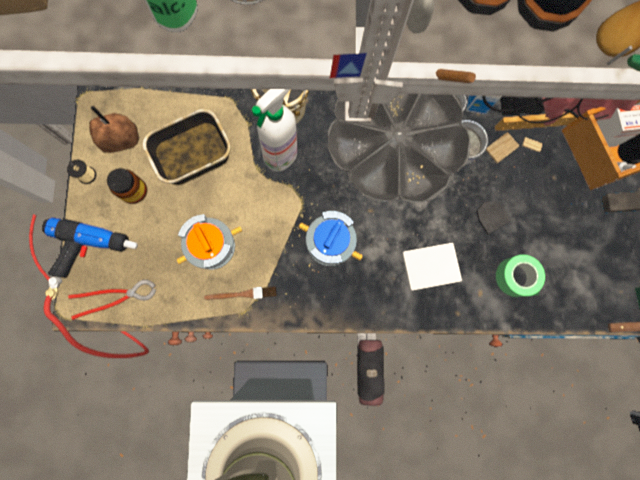

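View pics/side0.png

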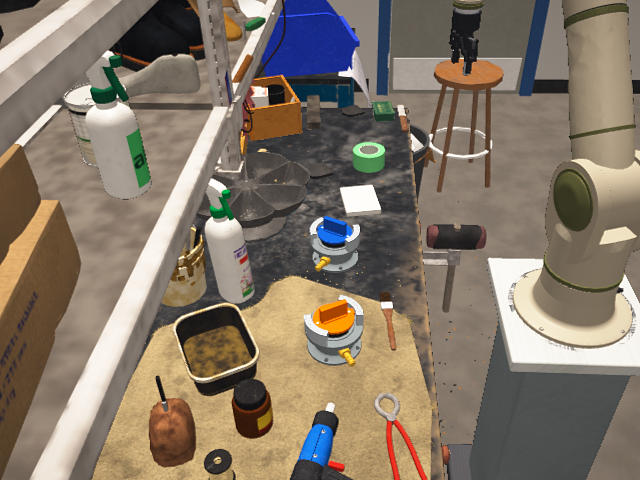

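```bash
cat >> h.py <<'E'
def cam(n,s=None):
    m=bot.camera_model(n)
    if n!="wrist":
        return m,R.from_euler('xyz',m["orientation"],degrees=True).as_matrix(),np.array(m["eye"])
    s=s or bot.read_state(); T=np.array(m["tool_from_camera"]); Rt=R.from_euler('xyz',s["eef_rot"],degrees=True).as_matrix()
    return m,Rt@T[:3,:3],s["tcp_pos"]+Rt@T[:3,3]
def ray(px,c):
    m,Rc,e=c
    return Rc@np.array([(px[0]-m["cx"])/m["fx"],-(px[1]-m["cy"])/m["fy"],-1]),e
def atz(px,z,c):
    d,e=ray(px,c); return e+d*(z-e[2])/d[2]
def proj(P,c):
    m,Rc,e=c; p=Rc.T@(np.asarray(P)-e); return np.array([m["cx"]+m["fx"]*p[0]/-p[2],m["cy"]-m["fy"]*p[1]/-p[2]])
E
python3 - <<'E'
from h import *
d={"side":[(334.4,314.8),(330.6,323.1),(358.6,196.5),(334.2,223.8)],"top":[(203.9,238.8),(207,239.4),(431.3,269.3),(330.8,237.3)]}
z=[.0935,.057,.014,.0935]
for n in d:
    c=cam(n)
    for p,zz in zip(d[n],z): print(n,atz(p,zz,c).round(4))
for i in range(4):
    A=[];b=[]
    for n in d:
        r,e=ray(d[n][i],cam(n)); r/=np.linalg.norm(r);P=np.eye(3)-np.outer(r,r);A.append(P);b.append(P@e)
    print(np.linalg.lstsq(np.vstack(A),np.hstack(b),rcond=None)[0].round(4))
E
```

```text
side [0.4897 0.1401 0.0935]
side [0.4984 0.1263 0.057 ]
side [ 0.4547 -0.3885  0.014 ]
side [ 0.506  -0.1528  0.0935]
top [0.4957 0.1284 0.0935]
top [0.5007 0.1294 0.057 ]
top [ 0.4462 -0.3794  0.014 ]
top [ 0.5033 -0.1415  0.0935]
[0.4937 0.1304 0.0848]
[0.4992 0.1289 0.0599]
[ 0.4501 -0.3782  0.02  ]
[ 0.5036 -0.1411  0.1016]
```

Top picture: the orange cover is at about (206,241) with its bar about 30° from world x, blue is at (331,238), and the slab is at (432,266). Network points agree with the geometry: orange axis ≈ (0.499, 0.129), slab ≈ (0.448, -0.381). I'm moving towards orange at height, with yaw going to 30°.

Emit:
play_rows([
  {"claw": 0.5,"dx": 0.9,"dy": -0.7,"dz": -0.2,"az": -0.13},
  {"claw": 0.5,"dx": 0.9,"dy": -0.7,"dz": -0.2,"az": -0.13},
  {"claw": 0.5,"dx": 0.9,"dy": -0.7,"dz": -0.2,"az": -0.13},
  {"claw": 0.5,"dx": 0.9,"dy": -0.7,"dz": -0.2,"az": -0.13},
  {"claw": 0.5,"dx": 0.9,"dy": -0.7,"dz": -0.2,"az": -0.13},
  {"claw": 0.5,"dx": 0.9,"dy": -0.7,"dz": -0.2,"az": -0.13},
  {"claw": 0.5,"dx": 0.9,"dy": -0.7,"dz": -0.2,"az": -0.13},
])

```text
schema error: expected keys claw, dx, dy, dz, ax, ay, az
```

Emit:
play_rows([
  {"claw": 0.5,"dx": 0.9,"dy": -0.7,"dz": -0.2,"ax": 0,"ay": 0,"az": -0.13},
  {"claw": 0.5,"dx": 0.9,"dy": -0.7,"dz": -0.2,"ax": 0,"ay": 0,"az": -0.13},
  {"claw": 0.5,"dx": 0.9,"dy": -0.7,"dz": -0.2,"ax": 0,"ay": 0,"az": -0.13},
  {"claw": 0.5,"dx": 0.9,"dy": -0.7,"dz": -0.2,"ax": 0,"ay": 0,"az": -0.13},
  {"claw": 0.5,"dx": 0.9,"dy": -0.7,"dz": -0.2,"ax": 0,"ay": 0,"az": -0.13},
  {"claw": 0.5,"dx": 0.9,"dy": -0.7,"dz": -0.2,"ax": 0,"ay": 0,"az": -0.13},
  {"claw": 0.5,"dx": 0.9,"dy": -0.7,"dz": -0.2,"ax": 0,"ay": 0,"az": -0.13},
])

```text
clock: 1.33
tcp_pos: [0.3246, -0.5175, 0.2728]
eef_rot: [179.9, -0.2, 30.4]
force: [0.2, 0.1, 0.0]
finger_gap: 0.0428
grip_force: 0.0
```

Emit:
play_rows([
  {"claw": 0.5,"dx": 0.88,"dy": -0.42,"dz": 0,"ax": 0,"ay": 0,"az": 0},
  {"claw": 0.5,"dx": 0.88,"dy": -0.42,"dz": 0,"ax": 0,"ay": 0,"az": 0},
  {"claw": 0.5,"dx": 0.88,"dy": -0.42,"dz": 0,"ax": 0,"ay": 0,"az": 0},
  {"claw": 0.5,"dx": 0.88,"dy": -0.42,"dz": 0,"ax": 0,"ay": 0,"az": 0},
  {"claw": 0.5,"dx": 0.88,"dy": -0.42,"dz": 0,"ax": 0,"ay": 0,"az": 0},
  {"claw": 0.5,"dx": 0.88,"dy": -0.42,"dz": 0,"ax": 0,"ay": 0,"az": 0},
])

```text
clock: 1.83
tcp_pos: [0.4342, -0.3558, 0.2716]
eef_rot: [-180.0, -0.2, 30.4]
force: [1.0, -0.3, -0.1]
finger_gap: 0.0421
grip_force: 0.0
```

Emit:
play_rows([
  {"claw": 0.5,"dx": 0.75,"dy": -0.6,"dz": 0,"ax": 0,"ay": 0,"az": 0},
  {"claw": 0.5,"dx": 0.75,"dy": -0.6,"dz": 0,"ax": 0,"ay": 0,"az": 0},
  {"claw": 0.5,"dx": 0.75,"dy": -0.6,"dz": 0,"ax": 0,"ay": 0,"az": 0},
  {"claw": 0.5,"dx": 0.75,"dy": -0.6,"dz": 0,"ax": 0,"ay": 0,"az": 0},
  {"claw": 0.5,"dx": 0.75,"dy": -0.6,"dz": 0,"ax": 0,"ay": 0,"az": 0},
  {"claw": 0.5,"dx": 0.75,"dy": -0.6,"dz": 0,"ax": 0,"ay": 0,"az": 0},
])

```text
clock: 2.33
tcp_pos: [0.5024, -0.1771, 0.2716]
eef_rot: [-180.0, -0.1, 30.4]
force: [0.2, 0.3, 1.0]
finger_gap: 0.0427
grip_force: 0.0
```

Emit:
play_rows([
  {"claw": 0.5,"dx": 0.5,"dy": -0.87,"dz": 0,"ax": 0,"ay": 0,"az": 0},
  {"claw": 0.5,"dx": 0.5,"dy": -0.87,"dz": 0,"ax": 0,"ay": 0,"az": 0},
  {"claw": 0.5,"dx": 0.5,"dy": -0.87,"dz": 0,"ax": 0,"ay": 0,"az": 0},
  {"claw": 0.5,"dx": 0.5,"dy": -0.87,"dz": 0,"ax": 0,"ay": 0,"az": 0},
  {"claw": 0.5,"dx": 0.5,"dy": -0.87,"dz": 0,"ax": 0,"ay": 0,"az": 0},
  {"claw": 0.5,"dx": 0.5,"dy": -0.87,"dz": 0,"ax": 0,"ay": 0,"az": 0},
  {"claw": 0.5,"dx": 0.5,"dy": -0.87,"dz": 0,"ax": 0,"ay": 0,"az": 0},
])

```text
clock: 2.92
tcp_pos: [0.5, 0.0192, 0.2714]
eef_rot: [180.0, -0.0, 30.2]
force: [0.5, -0.6, -0.2]
finger_gap: 0.0429
grip_force: 0.0
```

Emit:
play_rows([
  {"claw": 0.5,"dx": 0.275,"dy": -0.475,"dz": 0.1,"ax": 0,"ay": 0,"az": 0},
  {"claw": 0.5,"dx": 0.275,"dy": -0.475,"dz": 0.1,"ax": 0,"ay": 0,"az": 0},
  {"claw": 0.5,"dx": 0.275,"dy": -0.475,"dz": 0.1,"ax": 0,"ay": 0,"az": 0},
  {"claw": 0.5,"dx": 0.275,"dy": -0.475,"dz": 0.1,"ax": 0,"ay": 0,"az": 0},
  {"claw": 0.5,"dx": 0.275,"dy": -0.475,"dz": 0.1,"ax": 0,"ay": 0,"az": 0},
  {"claw": 0.5,"dx": 0.275,"dy": -0.475,"dz": 0.1,"ax": 0,"ay": 0,"az": 0},
])

```text
clock: 3.42
tcp_pos: [0.5004, 0.1256, 0.2511]
eef_rot: [179.9, 0.1, 29.8]
force: [0.9, -0.8, -0.3]
finger_gap: 0.0427
grip_force: 0.0
```

Run:
```python
from h import *
s=bot.read_state(); c=cam("wrist",s); im=bot.snapshot("wrist"); print(s["tcp_pos"],s["eef_rot"])
g=bot.spot_point("orange_grip","wrist"); m=bot.spot_point("orange_mouth","wrist"); print(g,m)
for q in g[:1]: print(atz(q["pixel"],.0935,c))
for q in m[:1]: print(atz(q["pixel"],.057,c))
# orange mask -> rectified view at bar top z=.1105 (1 mm = 2 px)
S=4;W=.12;ctr=np.array([.5,.129])
src=[];
pts=np.array([[0,0],[1,0],[1,1],[0,1]])
uv=np.float32([proj([ctr[0]-W/2+W*a,ctr[1]-W/2+W*b,.1105],c) for a,b in pts])
H=cv2.getPerspectiveTransform(uv,np.float32(pts*W*1000*S))
w=cv2.warpPerspective(im,H,(int(W*1000*S),)*2)
cv2.imwrite("pics/rect1.png",np.hstack([w[:,:,::-1]])); cv2.imwrite("pics/w1.png",im[:,:,::-1])
```

```text
[0.50038022 0.12558353 0.25109881] [1.79947925e+02 5.68474938e-02 2.98311714e+01]
[{'pixel': [314.4, 221.7], 'p': 0.9}] []
[0.49220288 0.12714756 0.0935    ]
```

View pics/rect1.png

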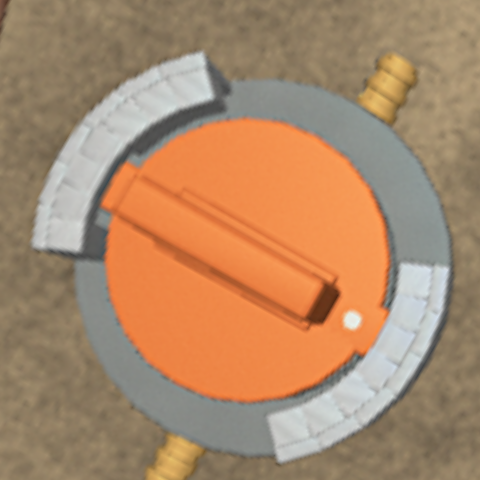

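Rectified view (4 px/mm at bar-top height): bar top runs from about (125,190) to (325,290), so its centre is near (0.4957, 0.129) and it lies at about 27°. A line fit should sharpen this.

Run:
```python
from h import *
im=cv2.imread("pics/rect1.png"); g=cv2.GaussianBlur(im[:,:,1],(5,5),0)
for l in cv2.createLineSegmentDetector().detect(g)[0][:,0]:
    L=np.hypot(*(l[2:]-l[:2])); a=np.degrees(np.arctan2(l[3]-l[1],l[2]-l[0]))%180
    if L>80: print(l.round(),L.round(),a.round(1))
hsv=cv2.cvtColor(im,cv2.COLOR_BGR2HSV)
print(np.percentile(hsv[160:320,110:330,2],[5,50,95]))
c=cam("wrist")
# disc circle fit at z=.0765
full=cv2.imread("pics/w1.png"); h=cv2.cvtColor(full,cv2.COLOR_BGR2HSV)
m=cv2.inRange(h,(5,150,120),(20,255,255)); m=cv2.morphologyEx(m,cv2.MORPH_OPEN,np.ones((25,25)))
cn=max(cv2.findContours(m,0,1)[0],key=cv2.contourArea)
P=np.array([atz(p[0],.0765,c)[:2] for p in cn]); (x,y),r=cv2.minEnclosingCircle(np.float32(P*1000)); print(x,y,r,P.mean(0),cv2.fitEllipse(np.float32(P*1000)))
```

```text
[217. 217. 319. 275.] 118.0 29.7
[118. 211. 301. 315.] 210.0 29.6
[269. 255. 141. 181.] 148.0 30.0
[329. 274. 208. 205.] 140.0 29.8
[188. 239. 245.]
494.32177734375 130.75328063964844 39.85123825073242 [0.49485052 0.13115739] ((491.8312072753906, 129.28622436523438), (69.02873992919922, 80.6395034790039), 32.15605163574219)
```

Run:
```python
from h import *
s=bot.read_state(); print(s["clock"],s["tcp_pos"],s["eef_rot"],s["joint_positions"])
d=np.array([.4943,.1308])-s["tcp_pos"][:2]; a=np.radians(s["eef_rot"][2]); print(d@[np.cos(a),np.sin(a)]/.2,d@[np.sin(a),-np.cos(a)]/.2)
```

```text
3.5667 [0.50033006 0.12583718 0.25140869] [1.79959351e+02 9.61140808e-03 2.97874647e+01] [ -8.22802101  19.31258175 -15.99475452 116.79209336   7.48458653
  44.84066797 -88.90028709]
-0.013839404405745714 -0.03651371551535035
```

Emit:
play_rows([
  {"claw": 0.5,"dx": -0.014,"dy": -0.037,"dz": 0.5,"ax": 0,"ay": 0,"az": 0},
  {"claw": 0.5,"dx": -0.014,"dy": -0.037,"dz": 0.5,"ax": 0,"ay": 0,"az": 0},
  {"claw": 0.5,"dx": -0.014,"dy": -0.037,"dz": 0.5,"ax": 0,"ay": 0,"az": 0},
  {"claw": 0.5,"dx": -0.014,"dy": -0.037,"dz": 0.5,"ax": 0,"ay": 0,"az": 0},
  {"claw": 0.5,"dx": -0.014,"dy": -0.037,"dz": 0.5,"ax": 0,"ay": 0,"az": 0},
  {"claw": 0.5,"dx": -0.014,"dy": -0.037,"dz": 0.5,"ax": 0,"ay": 0,"az": 0},
])

```text
clock: 4.07
tcp_pos: [0.4948, 0.1327, 0.1525]
eef_rot: [180.0, -0.1, 29.9]
force: [0.2, 0.4, 0.1]
finger_gap: 0.0428
grip_force: 0.0
```

Run:
```python
from h import *
s=bot.read_state(); c=cam("wrist",s); im=bot.snapshot("wrist"); s2=bot.read_state();print(s["tcp_pos"],s["eef_rot"],s2["tcp_pos"])
g=bot.spot_point("orange_grip","wrist"); print(g)
for q in g[:1]: print(atz(q["pixel"],.0935,c))
for z,col in((.1105,(0,255,0)),(.0765,(255,0,0))):  # bar-top rectangle and disc circle at predicted place, bar along yaw
    o=np.array([.4943,.1308]); a=np.radians(29.8); u=np.array([np.cos(a),np.sin(a)]); n=np.array([-u[1],u[0]])
    P=[o+28*.001*i*u+6*.001*j*n for i,j in((1,1),(1,-1),(-1,-1),(-1,1))] if z>.1 else [o+.04*np.array([np.cos(t),np.sin(t)]) for t in np.arange(0,6.28,.1)]
    im=cv2.polylines(np.ascontiguousarray(im),[np.int32([proj([*p,z],c) for p in P])],True,col,1)
cv2.imwrite("pics/w2.png",im[:,:,::-1])
```

```text
[0.49481193 0.13265432 0.15251886] [ 1.79969926e+02 -9.21302296e-02  2.99095003e+01] [0.49499364 0.13281245 0.15281359]
[{'pixel': [326.6, 257.5], 'p': 0.77}]
[0.49449738 0.12857742 0.0935    ]
```

View pics/w2.png

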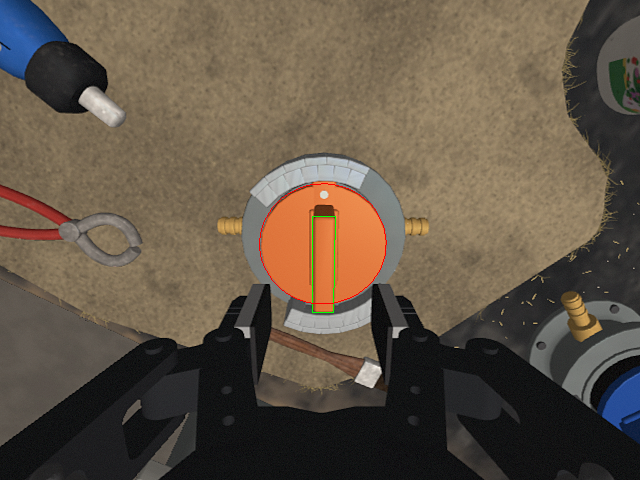

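View fits: the disc outline (260–386, 182–304) and bar (311–335 wide) match the predicted position to about 1 mm. Descending and gripping.

Emit:
play_rows([
  {"claw": 0.5,"dx": -0.008,"dy": 0.01,"dz": 0.2,"ax": 0,"ay": 0,"az": 0},
  {"claw": 0.5,"dx": -0.008,"dy": 0.01,"dz": 0.36,"ax": 0,"ay": 0,"az": 0},
  {"claw": 0.5,"dx": -0.008,"dy": 0.01,"dz": 0.36,"ax": 0,"ay": 0,"az": 0},
  {"claw": 0.5,"dx": -0.008,"dy": 0.01,"dz": 0.36,"ax": 0,"ay": 0,"az": 0},
  {"claw": 0.5,"dx": -0.008,"dy": 0.01,"dz": 0.36,"ax": 0,"ay": 0,"az": 0},
  {"claw": 0.5,"dx": -0.008,"dy": 0.01,"dz": 0.36,"ax": 0,"ay": 0,"az": 0},
])

```text
clock: 4.67
tcp_pos: [0.4943, 0.1308, 0.0812]
eef_rot: [180.0, -0.1, 30.0]
force: [0.1, -0.5, 0.4]
finger_gap: 0.0425
grip_force: 0.0
```

Emit:
play_rows([
  {"claw": 1,"dx": 0,"dy": 0,"dz": 0,"ax": 0,"ay": 0,"az": 0},
  {"claw": 1,"dx": 0,"dy": 0,"dz": 0,"ax": 0,"ay": 0,"az": 0},
  {"claw": 1,"dx": 0,"dy": 0,"dz": 0,"ax": 0,"ay": 0,"az": 0},
  {"claw": 1,"dx": 0,"dy": 0,"dz": 0,"ax": 0,"ay": 0,"az": 0},
  {"claw": 1,"dx": 0,"dy": 0,"dz": 0,"ax": 0,"ay": 0,"az": 0},
  {"claw": 1,"dx": 0,"dy": 0,"dz": 0,"ax": 0,"ay": 0,"az": 0},
  {"claw": 1,"dx": 0,"dy": 0,"dz": 0,"ax": 0,"ay": 0,"az": 0},
  {"claw": 1,"dx": 0,"dy": 0,"dz": 0,"ax": 0,"ay": 0,"az": 0},
])

```text
clock: 5.33
tcp_pos: [0.4939, 0.1306, 0.0799]
eef_rot: [180.0, -0.1, 30.0]
force: [-0.4, -0.4, 5.8]
finger_gap: 0.0112
grip_force: 59.7
```

Emit:
play_rows([
  {"claw": 1,"dx": 0,"dy": 0,"dz": 0.02,"ax": 0,"ay": 0,"az": 0},
  {"claw": 1,"dx": 0,"dy": 0,"dz": 0.04,"ax": 0,"ay": 0,"az": 0},
  {"claw": 1,"dx": 0,"dy": 0,"dz": 0.053,"ax": 0,"ay": 0,"az": 0},
  {"claw": 1,"dx": 0,"dy": 0,"dz": 0.053,"ax": 0,"ay": 0,"az": 0},
  {"claw": 1,"dx": 0,"dy": 0,"dz": 0.053,"ax": 0,"ay": 0,"az": 0},
  {"claw": 1,"dx": 0,"dy": 0,"dz": 0.053,"ax": 0,"ay": 0,"az": 0},
])

```text
clock: 5.83
tcp_pos: [0.4939, 0.1305, 0.0694]
eef_rot: [180.0, -0.1, 30.0]
force: [-1.0, -0.1, 7.8]
finger_gap: 0.0111
grip_force: 60.3
```

Emit:
play_rows([
  {"claw": 1,"dx": 0,"dy": 0,"dz": 0,"ax": 0,"ay": 0,"az": -0.04},
  {"claw": 1,"dx": 0,"dy": 0,"dz": 0,"ax": 0,"ay": 0,"az": -0.08},
  {"claw": 1,"dx": 0,"dy": 0,"dz": 0,"ax": 0,"ay": 0,"az": -0.12},
  {"claw": 1,"dx": 0,"dy": 0,"dz": 0,"ax": 0,"ay": 0,"az": -0.16},
  {"claw": 1,"dx": 0,"dy": 0,"dz": 0,"ax": 0,"ay": 0,"az": -0.2},
  {"claw": 1,"dx": 0,"dy": 0,"dz": 0,"ax": 0,"ay": 0,"az": -0.24},
  {"claw": 1,"dx": 0,"dy": 0,"dz": 0,"ax": 0,"ay": 0,"az": -0.28},
  {"claw": 1,"dx": 0,"dy": 0,"dz": 0,"ax": 0,"ay": 0,"az": -0.32},
  {"claw": 1,"dx": 0,"dy": 0,"dz": 0,"ax": 0,"ay": 0,"az": -0.36},
  {"claw": 1,"dx": 0,"dy": 0,"dz": 0,"ax": 0,"ay": 0,"az": -0.38},
])

```text
clock: 6.67
tcp_pos: [0.4942, 0.1307, 0.0695]
eef_rot: [179.9, -0.1, 75.8]
force: [0.7, 0.8, 9.1]
finger_gap: 0.0112
grip_force: 60.3
```

Emit:
play_rows([
  {"claw": 1,"dx": 0,"dy": 0,"dz": 0,"ax": 0,"ay": 0,"az": -0.04},
  {"claw": 1,"dx": 0,"dy": 0,"dz": 0,"ax": 0,"ay": 0,"az": -0.08},
  {"claw": 1,"dx": 0,"dy": 0,"dz": 0,"ax": 0,"ay": 0,"az": -0.12},
  {"claw": 1,"dx": 0,"dy": 0,"dz": 0,"ax": 0,"ay": 0,"az": -0.16},
  {"claw": 1,"dx": 0,"dy": 0,"dz": 0,"ax": 0,"ay": 0,"az": -0.2},
  {"claw": 1,"dx": 0,"dy": 0,"dz": 0,"ax": 0,"ay": 0,"az": -0.24},
  {"claw": 1,"dx": 0,"dy": 0,"dz": 0,"ax": 0,"ay": 0,"az": -0.28},
  {"claw": 1,"dx": 0,"dy": 0,"dz": 0,"ax": 0,"ay": 0,"az": -0.32},
  {"claw": 1,"dx": 0,"dy": 0,"dz": 0,"ax": 0,"ay": 0,"az": -0.37},
  {"claw": 1,"dx": 0,"dy": 0,"dz": 0,"ax": 0,"ay": 0,"az": -0.37},
])

```text
clock: 7.5
tcp_pos: [0.4942, 0.1308, 0.0694]
eef_rot: [179.9, 0.0, 120.3]
force: [0.3, -0.4, 8.6]
finger_gap: 0.011
grip_force: 60.3
```

Emit:
play_rows([
  {"claw": 1,"dx": 0,"dy": 0,"dz": 0,"ax": 0,"ay": 0,"az": 0},
  {"claw": 1,"dx": 0,"dy": 0,"dz": -0.05,"ax": 0,"ay": 0,"az": 0},
  {"claw": 1,"dx": 0,"dy": 0,"dz": -0.1,"ax": 0,"ay": 0,"az": 0},
  {"claw": 1,"dx": 0,"dy": 0,"dz": -0.15,"ax": 0,"ay": 0,"az": 0},
  {"claw": 1,"dx": 0,"dy": 0,"dz": -0.2,"ax": 0,"ay": 0,"az": 0},
  {"claw": 1,"dx": 0,"dy": 0,"dz": -0.25,"ax": 0,"ay": 0,"az": 0},
  {"claw": 1,"dx": 0,"dy": 0,"dz": -0.25,"ax": 0,"ay": 0,"az": 0},
])

```text
clock: 8.08
tcp_pos: [0.494, 0.1306, 0.1205]
eef_rot: [179.9, 0.0, 119.9]
force: [0.6, 0.6, -1.3]
finger_gap: 0.0111
grip_force: 58.9
```

Cover is free: force -1.3 N matches its weight. Raising it and carrying it over to the slab.

Emit:
play_rows([
  {"claw": 1,"dx": 0,"dy": 0,"dz": -0.2,"ax": 0,"ay": 0,"az": 0},
  {"claw": 1,"dx": 0,"dy": 0,"dz": -0.4,"ax": 0,"ay": 0,"az": 0},
  {"claw": 1,"dx": 0,"dy": 0,"dz": -0.6,"ax": 0,"ay": 0,"az": 0},
  {"claw": 1,"dx": 0,"dy": 0,"dz": -0.65,"ax": 0,"ay": 0,"az": 0},
  {"claw": 1,"dx": 0,"dy": 0,"dz": -0.65,"ax": 0,"ay": 0,"az": 0},
])

```text
clock: 8.5
tcp_pos: [0.4947, 0.1309, 0.2514]
eef_rot: [179.7, 0.1, 119.9]
force: [-0.2, -0.1, -1.5]
finger_gap: 0.0109
grip_force: 59.1
```

Emit:
play_rows([
  {"claw": 1,"dx": -0.12,"dy": -0.07,"dz": 0,"ax": 0,"ay": 0,"az": 0},
  {"claw": 1,"dx": -0.26,"dy": -0.15,"dz": 0,"ax": 0,"ay": 0,"az": 0},
  {"claw": 1,"dx": -0.4,"dy": -0.231,"dz": 0,"ax": 0,"ay": 0,"az": 0},
  {"claw": 1,"dx": -0.54,"dy": -0.312,"dz": 0,"ax": 0,"ay": 0,"az": 0},
  {"claw": 1,"dx": -0.68,"dy": -0.393,"dz": 0,"ax": 0,"ay": 0,"az": 0},
  {"claw": 1,"dx": -0.823,"dy": -0.475,"dz": 0,"ax": 0,"ay": 0,"az": 0},
  {"claw": 1,"dx": -0.823,"dy": -0.475,"dz": 0,"ax": 0,"ay": 0,"az": 0},
])

```text
clock: 9.08
tcp_pos: [0.4918, -0.0669, 0.2461]
eef_rot: [-179.7, 0.0, 119.5]
force: [-0.6, 0.2, -1.9]
finger_gap: 0.0111
grip_force: 59.0
```

Emit:
play_rows([
  {"claw": 1,"dx": -0.12,"dy": -0.07,"dz": 0,"ax": 0,"ay": 0,"az": 0},
  {"claw": 1,"dx": -0.26,"dy": -0.15,"dz": 0,"ax": 0,"ay": 0,"az": 0},
  {"claw": 1,"dx": -0.4,"dy": -0.231,"dz": 0,"ax": 0,"ay": 0,"az": 0},
  {"claw": 1,"dx": -0.54,"dy": -0.312,"dz": 0,"ax": 0,"ay": 0,"az": 0},
  {"claw": 1,"dx": -0.68,"dy": -0.393,"dz": 0,"ax": 0,"ay": 0,"az": 0},
  {"claw": 1,"dx": -0.823,"dy": -0.475,"dz": 0,"ax": 0,"ay": 0,"az": 0},
  {"claw": 1,"dx": -0.823,"dy": -0.475,"dz": 0,"ax": 0,"ay": 0,"az": 0},
])

```text
clock: 9.67
tcp_pos: [0.4915, -0.2567, 0.2459]
eef_rot: [-179.8, -0.0, 119.5]
force: [0.3, -0.9, -0.9]
finger_gap: 0.0112
grip_force: 59.0
```

Run:
```python
from h import *
s=bot.read_state(); print(s["tcp_pos"],s["eef_rot"],s["finger_gap"],s["joint_positions"])
for n,z in (("top",.014),("side",.014),("wrist",.014)):
    c=cam(n,s) if n=="wrist" else cam(n)
    im=bot.snapshot(n); cv2.imwrite(f"pics/{n}3.png",im[:,:,::-1])
    ps=bot.spot_point("slab_top",n)[:1]
    for p in ps: print(n,p,atz(p["pixel"],.014,c))
    h=cv2.cvtColor(im,cv2.COLOR_RGB2HSV); m=cv2.morphologyEx(cv2.inRange(h,(0,0,190),(180,45,255)),cv2.MORPH_OPEN,np.ones((7,7)))
    for q in cv2.findContours(m,0,1)[0]:
        P=np.float32([atz(x[0],.014,c)[:2]*1000 for x in q]); r=cv2.minAreaRect(P)
        if abs(r[0][0]-448)<60 and abs(r[0][1]+380)<80 and min(r[1])>30: print(n,r)
```

```text
[ 0.4914914  -0.25673685  0.24592955] [-1.79789532e+02 -4.00443919e-02  1.19493999e+02] 0.011185478011203865 [ 54.66818449  27.99477718 -47.0396566  111.20878845  25.96136125
  52.06333771  23.95243632]
top {'pixel': [432.7, 267.9], 'p': 0.8} [ 0.44950716 -0.38278299  0.014     ]
top ((453.337646484375, -377.4788513183594), (91.56222534179688, 114.25787353515625), 11.097853660583496)
side {'pixel': [358.9, 197.5], 'p': 0.95} [ 0.45383121 -0.38372772  0.014     ]
side ((452.39019775390625, -382.1784973144531), (91.71907043457031, 122.39376068115234), 11.074366569519043)
wrist {'pixel': [232.8, 279.7], 'p': 0.92} [ 0.45007018 -0.38551704  0.014     ]
wrist ((440.2958679199219, -390.363525390625), (69.50020599365234, 120.2979507446289), 11.100296020507812)
```

View pics/wrist3.png

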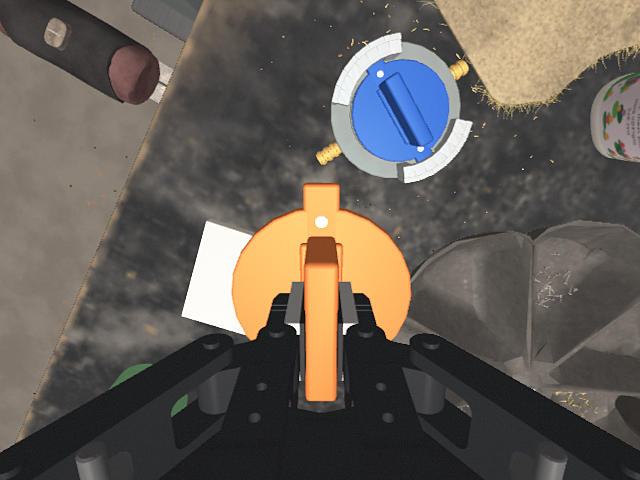

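Wrist picture: the orange cover is held upright, the blue one is untouched at (402,108), and the slab is partly visible at (220,280). Slab centre ≈ (0.4515, -0.3825).

Emit:
play_rows([
  {"claw": 1,"dx": -0.11,"dy": -0.12,"dz": 0,"ax": 0,"ay": 0,"az": 0},
  {"claw": 1,"dx": -0.22,"dy": -0.24,"dz": 0.1,"ax": 0,"ay": 0,"az": 0},
  {"claw": 1,"dx": -0.33,"dy": -0.36,"dz": 0.2,"ax": 0,"ay": 0,"az": 0},
  {"claw": 1,"dx": -0.449,"dy": -0.483,"dz": 0.35,"ax": 0,"ay": 0,"az": 0},
  {"claw": 1,"dx": -0.449,"dy": -0.483,"dz": 0.5,"ax": 0,"ay": 0,"az": 0},
  {"claw": 1,"dx": -0.449,"dy": -0.483,"dz": 0.65,"ax": 0,"ay": 0,"az": 0},
  {"claw": 1,"dx": -0.449,"dy": -0.483,"dz": 0.75,"ax": 0,"ay": 0,"az": 0},
  {"claw": 1,"dx": -0.449,"dy": -0.483,"dz": 0.75,"ax": 0,"ay": 0,"az": 0},
  {"claw": 1,"dx": -0.449,"dy": -0.483,"dz": 0.75,"ax": 0,"ay": 0,"az": 0},
])

```text
clock: 10.72
tcp_pos: [0.4547, -0.3743, 0.0983]
eef_rot: [-180.0, -0.1, 120.1]
force: [-0.3, 0.0, -0.8]
finger_gap: 0.0111
grip_force: 58.9
```

Emit:
play_rows([
  {"claw": 1,"dx": -0.0275,"dy": -0.034,"dz": 0.1,"ax": 0,"ay": 0,"az": 0},
  {"claw": 1,"dx": -0.0275,"dy": -0.034,"dz": 0.2,"ax": 0,"ay": 0,"az": 0},
  {"claw": 1,"dx": -0.0275,"dy": -0.034,"dz": 0.22,"ax": 0,"ay": 0,"az": 0},
  {"claw": 1,"dx": -0.0275,"dy": -0.034,"dz": 0.22,"ax": 0,"ay": 0,"az": 0},
  {"claw": 1,"dx": -0.0275,"dy": -0.034,"dz": 0.22,"ax": 0,"ay": 0,"az": 0},
  {"claw": 1,"dx": -0.0275,"dy": -0.034,"dz": 0.22,"ax": 0,"ay": 0,"az": 0},
])

```text
clock: 11.22
tcp_pos: [0.4524, -0.3838, 0.0563]
eef_rot: [179.9, 0.1, 120.0]
force: [-1.2, -0.2, -0.8]
finger_gap: 0.0111
grip_force: 59.0
```

Run:
```python
from h import *
s=bot.read_state(); print(s["tcp_pos"],s["eef_rot"],s["force"])
im=bot.snapshot("side"); c=cam("side")
im=np.ascontiguousarray(im)
r=((452.4,-382.2),(91.7,122.4),11.07)
cv2.polylines(im,[np.int32([proj([*(p/1000),.014],c) for p in cv2.boxPoints(r)])],True,(255,0,0),1)
cv2.imwrite("pics/side4.png",cv2.resize(im[130:260,280:440,::-1],None,fx=4,fy=4,interpolation=cv2.INTER_CUBIC))
```

```text
[ 0.45236871 -0.38383699  0.05634155] [1.79943749e+02 1.12118854e-01 1.20006110e+02] [-1.18767347 -0.15577184 -0.83513229]
```

View pics/side4.png

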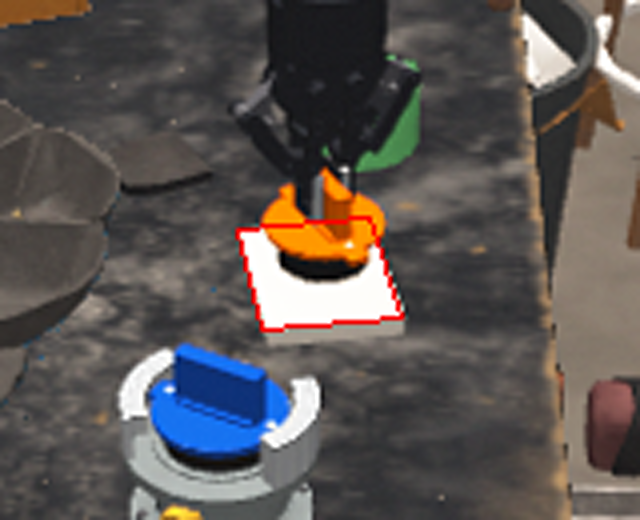

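Side picture: the red slab outline (240–402, 218–330) fits the slab, and the plug hovers at (323,258) over its middle. Lowering gently.

Emit:
play_rows([
  {"claw": 1,"dx": -0.002,"dy": 0,"dz": 0.015,"ax": 0,"ay": 0,"az": 0},
  {"claw": 1,"dx": -0.002,"dy": 0,"dz": 0.03,"ax": 0,"ay": 0,"az": 0},
  {"claw": 1,"dx": -0.002,"dy": 0,"dz": 0.04,"ax": 0,"ay": 0,"az": 0},
  {"claw": 1,"dx": -0.002,"dy": 0,"dz": 0.045,"ax": 0,"ay": 0,"az": 0},
  {"claw": 1,"dx": -0.002,"dy": 0,"dz": 0.045,"ax": 0,"ay": 0,"az": 0},
  {"claw": 1,"dx": -0.002,"dy": 0,"dz": 0.045,"ax": 0,"ay": 0,"az": 0},
])

```text
clock: 11.77
tcp_pos: [0.4517, -0.3845, 0.0475]
eef_rot: [-180.0, 0.1, 120.0]
force: [-5.0, 1.2, 21.6]
finger_gap: 0.0113
grip_force: 62.6
```

Emit:
play_rows([
  {"claw": 1,"dx": 0,"dy": 0,"dz": -0.003,"ax": 0,"ay": 0,"az": 0},
  {"claw": 1,"dx": 0,"dy": 0,"dz": -0.003,"ax": 0,"ay": 0,"az": 0},
  {"claw": 0.5,"dx": 0,"dy": 0,"dz": -0.003,"ax": 0,"ay": 0,"az": 0},
  {"claw": 0.5,"dx": 0,"dy": 0,"dz": -0.003,"ax": 0,"ay": 0,"az": 0},
  {"claw": 0.5,"dx": 0,"dy": 0,"dz": -0.003,"ax": 0,"ay": 0,"az": 0},
  {"claw": 0.5,"dx": 0,"dy": 0,"dz": -0.003,"ax": 0,"ay": 0,"az": 0},
  {"claw": 0.5,"dx": 0,"dy": 0,"dz": -0.003,"ax": 0,"ay": 0,"az": 0},
  {"claw": 0.5,"dx": 0,"dy": 0,"dz": -0.003,"ax": 0,"ay": 0,"az": 0},
])

```text
clock: 12.43
tcp_pos: [0.4515, -0.3841, 0.0461]
eef_rot: [-180.0, -0.0, 120.0]
force: [-0.4, -0.1, 0.4]
finger_gap: 0.0423
grip_force: 0.0
```

Emit:
play_rows([
  {"claw": 0.5,"dx": 0,"dy": 0,"dz": -0.05,"ax": 0,"ay": 0,"az": 0},
  {"claw": 0.5,"dx": 0,"dy": 0,"dz": -0.1,"ax": 0,"ay": 0,"az": 0},
  {"claw": 0.5,"dx": 0,"dy": 0,"dz": -0.2,"ax": 0,"ay": 0,"az": 0},
  {"claw": 0.5,"dx": 0,"dy": 0,"dz": -0.4,"ax": 0,"ay": 0,"az": 0},
  {"claw": 0.5,"dx": 0,"dy": 0,"dz": -0.6,"ax": 0,"ay": 0,"az": 0},
  {"claw": 0.5,"dx": 0,"dy": 0,"dz": -0.8,"ax": 0,"ay": 0,"az": 0},
  {"claw": 0.5,"dx": 0,"dy": 0,"dz": -0.8,"ax": 0,"ay": 0,"az": 0},
  {"claw": 0.5,"dx": 0,"dy": 0,"dz": -0.8,"ax": 0,"ay": 0,"az": 0},
])

```text
clock: 13.1
tcp_pos: [0.4525, -0.3848, 0.2099]
eef_rot: [179.9, 0.3, 119.9]
force: [0.0, 0.6, -0.1]
finger_gap: 0.0427
grip_force: 0.0
```

Run:
```python
from h import *
s=bot.read_state(); c=cam("wrist",s); im=np.ascontiguousarray(bot.snapshot("wrist")); print(s["tcp_pos"],s["force"],s["clock"])
for q in bot.spot_point("orange_grip","wrist")[:1]: print(atz(q["pixel"],.0605,c))
for q in bot.spot_point("slab_top","wrist")[:1]: print(atz(q["pixel"],.014,c))
cv2.imwrite("pics/w5.png",im[:,:,::-1])
```

```text
[ 0.45254055 -0.38476123  0.20989338] [ 0.04960788  0.5839268  -0.06635371] 13.1
[ 0.45156547 -0.38317748  0.0605    ]
```

View pics/w5.png

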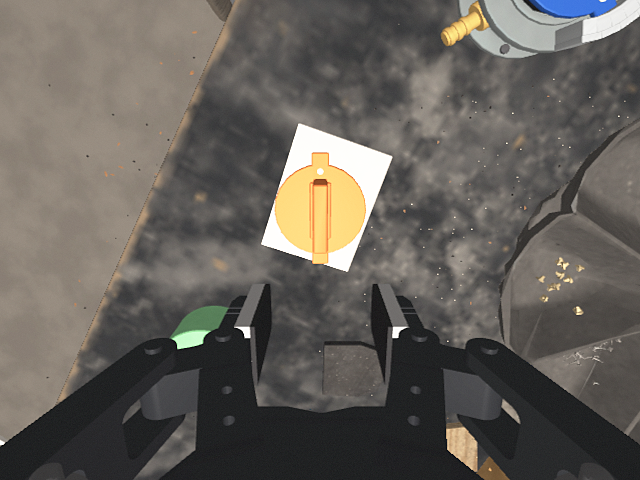

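The cover stands upright and released at (320,208), with slab corners at (300,124), (391,156), (348,271) and (262,243). I'll check the centring, then hand in.

Run:
```python
from h import *
c=cam("wrist")
P=np.mean([atz(p,.014,c) for p in((300,124),(391,156),(348,271),(262,243))],0); print(P)
d=np.linalg.norm(P[:2]-[.4515,-.3836]); print(d)
if d<.008: print(bot.job_done())
```

```text
[ 0.45088447 -0.37794685  0.014     ]
0.005686556583916878
the job is handed in; nothing more can be done
None
```

The orange cover is off its holder and standing upright on the white slab, about 6 mm from the slab's centre by the last picture; the blue cover was left alone, and the job was handed in after about 13 s of robot time.

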